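# Load the battery into the inspection lamp

### The job

Load the battery into the inspection lamp: lift it off its wire rest, put its flat end in slanting under the lip and push the sprung contact plate back with it, then, keeping the plate pressed back, tip the end with the nub down behind the lamp head. Leave the battery lying level and fully home in its bay, nub towards the lamp head and held by the spring, and let go; do not shift or knock over the spray cans or the steel test plate.

Things in the scene. Friction and masses are not known exactly. Their poses are not given: they have to be found in the camera images.
- battery: the battery: a black cylinder 36 mm in diameter, 130 mm long over all, about 0.26 kg (0.18 to 0.37), loose. One end is flat; on the other a steel nub 14 mm in diameter stands out 5 mm (counted in the 130). Origin on its axis at mid-length; +x along its axis towards the nub. At the start it lies level across the two rails of the wire rest, its axis 44 mm above the table.
- battery_nub (a point): outer face of the battery's nub, on its axis, 65 mm from the origin
- battery_flat (a point): centre of the battery's flat end, 65 mm from the origin on the other side
- rest: wire rest, fixed: two level steel rails of 10 mm bar, 100 mm long along its x, 26 mm apart (centres), rail tops 30 mm above the table, on a 100 x 80 x 4 mm foot plate. Origin under its centre on the table. The fingers can go down on both sides of the battery to 25 mm above the table.
- lamp: grey hand inspection lamp lying on the table, fixed, its battery bay open upwards, 231 mm long over all (x -105 to 126 mm). Origin under the middle of the bay, on the table; +x along the bay towards the round lamp head, y across, z up. Spring housing at -x, lamp head at +x; smooth metal, the battery slides on it easily; further sizes under the points.
- lip_edge (a point): middle of the lower edge of the spring housing's roof lip: lamp x = -49 mm, 76 mm above the table; the lip covers the bay from here towards -x. The housing is 68 mm wide, 82 mm high, x -105 to -57 mm, and 48 mm wide inside, where the sprung contact plate moves.
- head_stop (a point): top of the flat back of the lamp head (82 mm in diameter) at lamp x = 65 mm, 89 mm above the table. This flat back, upright across the bay, is the fixed end stop that the nub rests against.
- ledge (a point): middle of the bay, 20 mm above the table, the height of the two ledges (x -57 to -33 and 33 to 65 mm) that the battery lies on, between cheeks 42 mm apart with tops 48 mm above the table. From x = -33 to 33 mm both sides are open and the floor is only 8 mm above the table: room for the fingers.
- bay_seat (a point): where the battery's middle lies when it is fully home: on the bay's axis, 38 mm above the table, midway between the pressed plate and the head; axes as the lamp's
- contact (a joint): the sprung contact plate (steel, 32 mm wide, 22 to 64 mm above the table): how far it is pushed back, m, 0 = out to 0.020 = stop. Its face stands at lamp x = -57 mm minus this value. It takes 3 N to start and 0.6 N more per mm. With the battery home it reads 0.008; tipping the battery past the head needs about 0.011 to 0.015.
- can_left: bystander: standing spray can, 54 mm in diameter, 190 mm high, on the left; origin under its centre
- can_right: bystander: standing spray can, same size, on the right; origin under its centre
- test_plate: bystander: steel test plate 60 x 120 x 10 mm lying flat beyond the work; origin under its centre

How it is judged (in metres and radians):
On the way:
1. the battery presses the sprung contact plate back by more than 4 mm, flat end first, while its nub is still at least 17 mm above its seated height (value of joint contact above 0.004 m and z of battery_nub in the frame of lamp above 0.055 m and x of battery_flat in the frame of lamp below -0.045 m and distance between battery and bay_seat below 0.1 m), for 0.1 s.
At the end, for the whole second after the job is handed in: The battery lies at rest in the lamp's bay, its middle within 5 mm along, 6 mm across and 4 mm in height of the seat, its axis within 0.08 rad of the bay's, nub towards the lamp head, the contact plate held back 4 to 12 mm (x of battery in the frame of bay_seat between -0.005 and 0.005 m and y of battery in the frame of bay_seat between -0.006 and 0.006 m and z of battery in the frame of bay_seat between -0.004 and 0.004 m and angle between the x axis of battery and the x axis of lamp, either way round below 0.08 rad and x of battery_nub in the frame of lamp above 0.055 m and linear speed of battery below 0.02 m/s and value of joint contact between 0.004 and 0.012 m); the robot touches nothing.
It fails at once if can_left shifted by more than 30 mm or tipped (distance of can_left from where it was at the start of the episode above 0.03 m or angle between can_left's own z axis and vertical above 0.3 rad).
It fails at once if can_right shifted by more than 30 mm or tipped (distance of can_right from where it was at the start of the episode above 0.03 m or angle between can_right's own z axis and vertical above 0.3 rad).
It fails at once if test_plate shifted by more than 30 mm or tipped (distance of test_plate from where it was at the start of the episode above 0.03 m or angle between test_plate's own z axis and vertical above 0.3 rad).
It also fails if it takes over 58 s, if anything falls off the work surface, if the arm or the gripper's body presses on something with over 40 N, if the wrist force passes 120 N, or if a joint passes its speed limit or range.

### The arm

A 7-joint arm with a two-finger parallel gripper is mounted at the origin on the work surface. World frame = base frame: x ahead of the robot, y to its left, z up, the work surface at z = 0. Lengths are in m, angles in degrees, forces in N, time in s.
With the tool pointing down it reaches from about 0.425 to 0.875 m from the base axis. Payload 4.7 kg.
Tool frame: the origin (TCP) lies at the very end of the fingers, on their centre line; the grasp point (between the pads) lies 19 mm behind it; z points along the fingers, y is the direction in which the jaws open and shut (so a half turn about z gives the same grasp; the last joint's range is limited). The gripper opens to 87 mm and grips with 3 to 60 N. Pads are 19 mm wide; open, the fingers measure 117 mm over their backs; the gripper's body (75 mm by 190 mm) begins 51 mm behind the grasp point.
Start: joints at [69.964, 18.392, -4.016, 83.108, 1.295, 78.541, -3.26], TCP at [0.231, -0.607, 0.223] pointing down, gripper open.
Joint ranges: [-163.93, 163.93], [-17.29, 119.83], [-79.2, 71.16], [3.27, 140.29], [-89.18, 269.18], [5.43, 117.66], [-154.24, 154.24]. Speed limits (degrees/s): [147.25, 147.25, 180, 180, 180, 180, 180].

### API

Orientations are given as [roll, pitch, yaw] about the fixed x, y, z axes, in that order (R = Rz(yaw) Ry(pitch) Rx(roll)).
In Python, from cell import * gives the robot as it stands.
- The arm moves only by the tool drive_tool, never from a script. Its argument "moves" is text: rows parted by semicolons, each of 5 numbers parted by spaces: the shift along the tool's x, y, z in m, then the turn about the tool's z in degrees, then the gripper's target within -1 to 1 (fully open at 1, half-way at 0, shut at -1). In form: x y z yaw fingers; .... A call has exactly 8 rows; each row is the pose to reach, as a shift and turn from the pose commanded when the call began, along the tool's axes at that moment; what a row does not reach only later rows make up. A row lasts 1/10 s, in which the tool goes at most 50 mm and 8.59 degrees, less where a joint would pass 70% of its speed; a pose out of reach is approached as far as the arm can. A call with a gripper value outside its range is refused whole. The fingers move at their own pace and stop on an object; "grip_force" is the grip in N (left out, the last holds). Time passes only in rows, so rows that repeat a pose let the fingers close, or fill a call up. It gives the time, the measured TCP pose, the force and the opening at its end, in the units of the state.
- get_obs(): the state, without advancing time (a new reading comes with each control period).
- read_camera(name): name is "scene" or "top"; returns (picture, depth): 480x640x3 uint8, red, green, blue; 480x640 float32, m along the optical axis (not along the pixel's ray), 0 where there is no reading.
- calibration(name): a dict with "intrinsics" (3x3 intrinsics, pixels), "k1" (the pictures are not rectified: a ray, as slopes to the right and down, at radius r is drawn at 1 + k1 r^2 times it, then the intrinsics apply), "cam_to_world" (4x4, takes a point from camera to world coordinates). Camera axes: x right, y up, looking along -z (the intrinsics and any distortion apply to the point x, -y, -z); pixel columns grow to the right and rows downward; lengths in m; the calibration is good to about 2 mm. A picture is of the moment at which its call begins. calibration takes no time and is no camera call.
- sign_off(): hands the job in, once; it reports no verdict.
Trained networks look in the newest picture that a camera, given by its name, has taken for a name from the list of things; names that differ only in an ending like _2 or _b are one class to them, and where a whole thing is asked for, a point or a joint stands for the part that bears it (a point fixed in the world has none). Each returns a list of dicts, best first, with "conf" (0 to 1); they miss things now and then, are a little off and sometimes report something else, mostly with a low value. They report only what shows in the picture. A call takes as long as a camera call.
- search_frame(camera, name): "uv" ([column, row] in pixels, amid what is visible of it).
- pinpoint(camera, name): "uv" ([column, row] in pixels: a listed point, or the origin of a listed thing).
The state is a dict: "time_s": time; "qpos": joint angles; "joint_velocities": joint speeds; "effort": joint torques, N m; "tool_pos": TCP position; "tool_rot": TCP orientation; "force": force on the tool from outside, world axes, zero at the start; "wrist_torque": the same for the moment, N m; "grip_width": finger opening in m.
Only numpy, scipy, OpenCV 4.12 (cv2) and the standard library are available. Lean on these libraries where they do the work, as an engineer would, in place of code of your own. Each camera call takes 0.05 s, during which the arm holds its last target. There are 200 camera calls.

## Working session

There is one attempt and no reset: what is moved stays moved. The work goes in short steps, Python scripts to look and compute and a tool call to move; the robot and the scene stay as the last step left them, time stands still between calls to the robot, and variables do not carry over. Pictures are saved under pics/ and viewed, about 8 in all and at most 12, crops included, and the job is handed in when it is done.

Besides the shell and the picture viewer there is one more tool, called after "Emit:" by a JSON object that holds its "api" and its "payload". drive_tool: Moves the arm, as the interface text tells. Its arguments: {"type":"object","properties":{"moves":{"type":"string"},"grip_force":{"type":"number"}},"required":["moves"]}

```bash
mkdir -p pics; cat > h.py <<'E'
from cell import *
import numpy as np, cv2
from scipy.spatial.transform import Rotation as R
def ray(cam,uv):
    c=calibration(cam);K=np.array(c["intrinsics"]);k=c["k1"]
    d=np.array([(uv[0]-K[0,2])/K[0,0],(uv[1]-K[1,2])/K[1,1]]);s=d.copy()
    for _ in range(20): s=d/(1+k*(s@s))
    return s,np.array(c["cam_to_world"])
def at_depth(cam,uv,z):
    s,T=ray(cam,uv); return (T@np.array([s[0]*z,-s[1]*z,-z,1]))[:3]
def at_height(cam,uv,h):
    s,T=ray(cam,uv); d=T[:3,:3]@np.array([s[0],-s[1],-1]); o=T[:3,3]
    return o+d*(h-o[2])/d[2]
def proj(cam,p):
    c=calibration(cam);K=np.array(c["intrinsics"]);T=np.linalg.inv(np.array(c["cam_to_world"]))
    q=T@np.append(p,1);s=np.array([q[0],-q[1]])/-q[2];s=s*(1+c["k1"]*(s@s))
    return np.array([K[0,0]*s[0]+K[0,2],K[1,1]*s[1]+K[1,2]])
def cloud(cam,depth):
    c=calibration(cam);K=np.array(c["intrinsics"]);k=c["k1"]
    v,u=np.mgrid[:480,:640]
    dx=(u-K[0,2])/K[0,0];dy=(v-K[1,2])/K[1,1];sx,sy=dx.copy(),dy.copy()
    for _ in range(20):
        f=1+k*(sx**2+sy**2);sx,sy=dx/f,dy/f
    P=np.stack([sx*depth,-sy*depth,-depth,np.ones_like(depth)],-1)
    return (P@np.array(c["cam_to_world"]).T)[...,:3]
E
cat > a.py <<'E'
from h import *
o=get_obs();print(o)
for cam in ["scene","top"]:
    im,d=read_camera(cam);np.savez(f"pics/{cam}0.npz",im=im,d=d);cv2.imwrite(f"pics/{cam}0.png",im[...,::-1])
    print(cam,np.round(np.array(calibration(cam)["cam_to_world"]),3).tolist(),calibration(cam)["intrinsics"])
    P=cloud(cam,d)
    for n,h in [("battery",.044),("battery_nub",.044),("battery_flat",.044),("rest",0),("lamp",0),("lip_edge",.076),("head_stop",.089),("ledge",.02),("bay_seat",.038),("can_left",0),("can_right",0),("test_plate",0)]:
        for r in pinpoint(cam,n)[:2]:
            u=r["uv"];print(n,round(r["conf"],2),np.round(u),np.round(at_height(cam,u,h),3),np.round(P[int(np.clip(u[1],0,479)),int(np.clip(u[0],0,639))],3))
E
python3 a.py
```

```text
{'time_s': 0.0, 'qpos': array([69.9625457 , 18.43987942, -4.01324819, 83.17432097,  1.29720802,
       78.5402345 , -3.25976852]), 'joint_velocities': array([ 0.01854086, -0.06076423, -0.00361638, -0.05611567, -0.00739205,
       -0.0443587 ,  0.04285415]), 'effort': array([-9.14632728e-04, -4.91288280e+01, -4.04120665e-01, -3.12534535e+01,
       -6.41111028e-02,  4.37076890e-02,  1.39880594e-04]), 'tool_pos': array([ 0.23102233, -0.6069762 ,  0.22145701]), 'tool_rot': array([-1.79890920e+02,  8.57125190e-03,  2.08457047e+01]), 'force': array([ 0.3390859 ,  0.09987529, -0.78869223]), 'wrist_torque': array([-0.03948683,  0.00617795, -0.02381394]), 'grip_width': 0.0870779172510472}
scene [[-0.077, -0.584, 0.808, 1.619], [0.997, -0.055, 0.055, 0.058], [0.013, 0.81, 0.586, 0.826], [0.0, 0.0, 0.0, 1.0]] [[568.5913121    0.         327.20731938]
 [  0.         568.5913121  244.41141099]
 [  0.           0.           1.        ]]
battery 0.7 [423. 244.] [0.518 0.209 0.044] [0.526 0.206 0.051]
battery 0.5 [268. 260.] [ 0.612 -0.144  0.044] [ 0.666 -0.133  0.087]
battery_nub 0.92 [393. 251.]
[... 1323 characters left out ...]
  0.059]
rest 0.89 [237. 272.] [0.52  0.196 0.   ] [0.52  0.188 0.064]
lamp 0.86 [366. 254.] [ 0.578 -0.152  0.   ] [ 0.577 -0.15   0.01 ]
lip_edge 0.63 [371. 270.] [ 0.53  -0.159  0.076] [ 0.534 -0.163  0.023]
lip_edge 0.54 [237. 270.] [0.521 0.186 0.076] [0.522 0.189 0.06 ]
head_stop 0.69 [364. 227.] [ 0.64  -0.139  0.089] [ 0.641 -0.138  0.089]
ledge 0.78 [365. 256.] [ 0.571 -0.148  0.02 ] [ 0.572 -0.147  0.012]
bay_seat 0.68 [368. 254.] [ 0.576 -0.155  0.038] [ 0.58  -0.156  0.007]
can_left 0.72 [152. 233.] [0.62  0.437 0.   ] [0.612 0.411 0.092]
can_right 0.82 [472. 283.] [ 0.504 -0.45   0.   ] [ 0.502 -0.425  0.083]
test_plate 0.78 [312. 170.] [ 0.809 -0.001  0.   ] [0.809 0.    0.006]
```

```bash
cat > b.py <<'E'
import numpy as np,cv2
a=cv2.imread("pics/top0.png")
c=cv2.resize(a[180:310,190:420],None,fx=3.4,fy=3.4,interpolation=cv2.INTER_CUBIC);cv2.imwrite("pics/topcrop.png",c)
from h import *
for cam in ["top","scene"]:
    z=np.load(f"pics/{cam}0.npz");P=cloud(cam,z["d"]);im=z["im"].astype(int)
    ok=z["d"]>0
    tab=ok&(abs(P[...,0]-.7)<.1)&(abs(P[...,1]-.12)<.06);print(cam,"table z",np.median(P[tab][:,2]))
    b=ok&(P[...,2]>.045)&(P[...,2]<.08)&(np.hypot(P[...,0]-.52,P[...,1]-.19)<.1)
    Q=P[b];m=Q[:,:2].mean(0);w,V=np.linalg.eigh(np.cov((Q[:,:2]-m).T));ax=V[:,1];t=(Q[:,:2]-m)@ax;s=(Q[:,:2]-m)@V[:,0]
    print("batt",len(Q),m,np.degrees(np.arctan2(ax[1],ax[0])),np.percentile(t,[0,1,99,100]),np.percentile(s,[1,99]),Q[:,2].max(),"mid",m+ax*(np.percentile(t,1)+np.percentile(t,99))/2)
    b=ok&(P[...,2]>.03)&(P[...,2]<.11)&(np.hypot(P[...,0]-.577,P[...,1]+.15)<.15)
    Q=P[b];r=cv2.minAreaRect(Q[:,:2].astype(np.float32)*1000);print("lamp rect",r)
    for lo,hi in [(.04,.055),(.078,.086),(.086,.093)]:
        q=Q[(Q[:,2]>lo)&(Q[:,2]<hi)]
        if len(q)>5: print(lo,len(q),cv2.minAreaRect(q[:,:2].astype(np.float32)*1000),np.median(q,0))
E
python3 b.py
```

```text
top table z 7.84152635042723e-05
batt 646 [0.51894022 0.19138356] 132.14625600698486 [-0.06668876 -0.06243931  0.06168094  0.06356539] [-0.0182311   0.01638594] 0.07057082745443921 mid [0.51919466 0.19110241]
lamp rect ((586.021728515625, -145.01788330078125), (232.7187957763672, 91.32628631591797), 6.760293960571289)
0.04 172 ((579.2583618164062, -142.93087768554688), (218.38426208496094, 91.01841735839844), 5.164798259735107) [ 0.62257014 -0.13086576  0.04727698]
0.078 677 ((586.03515625, -146.66452026367188), (231.85130310058594, 73.30958557128906), 7.6276421546936035) [ 0.51015078 -0.15450857  0.08187715]
0.086 321 ((587.880126953125, -147.17041015625), (229.6324920654297, 62.847652435302734), 7.207134246826172) [ 0.66638925 -0.13779816  0.08857983]
scene table z -0.0008832597594774505
batt 576 [0.53083131 0.19033108] 130.68881330054919 [-0.06244556 -0.05874541  0.06808919  0.07113912] [-0.01227575  0.01879889] 0.06568367847402612 mid [0.52778547 0.1938736 ]
lamp rect ((588.0816650390625, -147.51429748535156), (236.9768524169922, 92.04491424560547), 7.301589488983154)
0.04 462 ((593.9627685546875, -147.4110565185547), (223.69134521484375, 92.00676727294922), 7.641932964324951) [ 0.69331242 -0.14687273  0.04712252]
0.078 632 ((588.0, -147.61875915527344), (237.0197296142578, 71.39363098144531), 7.604183673858643) [ 0.52035253 -0.15259261  0.08197971]
0.086 266 ((613.0285034179688, -132.02171325683594), (51.807979583740234, 186.32681274414062), 88.00704193115234) [ 0.67503734 -0.13739313  0.08903069]
```

View pics/scene0.png

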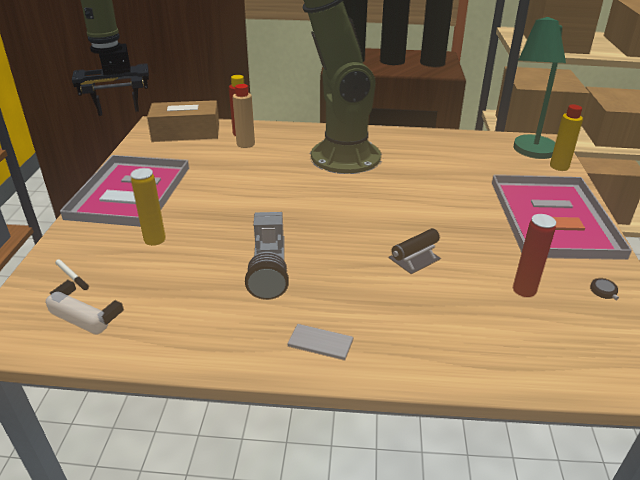

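View pics/topcrop.png

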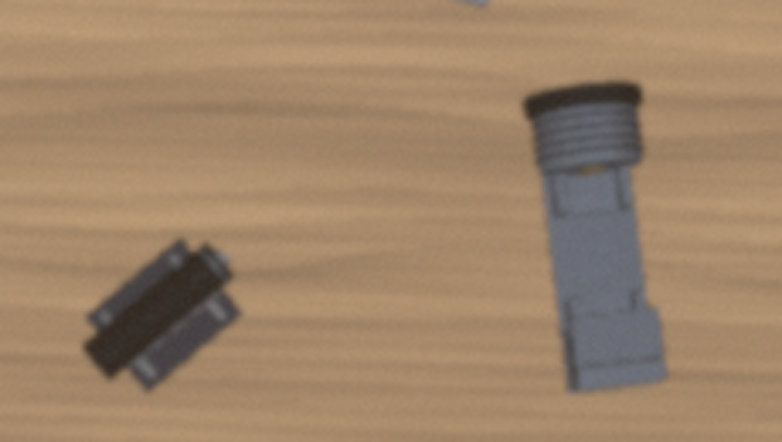

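```bash
cat > g.py <<'E'
import sys
from h import *
def delta(target,yaw,o=None):
    o=o or get_obs();M=R.from_euler("xyz",o["tool_rot"],degrees=True).as_matrix()
    d=M.T@(np.array(target)-o["tool_pos"]);y=o["tool_rot"][2]
    print("t",round(o["time_s"],2),"pos",np.round(o["tool_pos"],4),"rot",np.round(o["tool_rot"],2),"q7",np.round(o["qpos"][6],1),"F",np.round(o["force"],1),"w",round(o["grip_width"],4))
    print("delta",np.round(d,4),"turn",round(-((yaw-y+180)%360-180),2))
if __name__=="__main__":
    a=[float(x) for x in sys.argv[1:]];delta(a[:3],a[3])
E
python3 g.py .40 -.25 .26 85; python3 - <<'E'
from h import *
for cam in ["top","scene"]:
    z=np.load(f"pics/{cam}0.npz");P=cloud(cam,z["d"]);o=np.array([.5761,-.1484]);
    for yaw in (6.5,7.5):
        a=np.radians(yaw);e=np.array([np.cos(a),np.sin(a)]);n=np.array([-e[1],e[0]])
        X=(P[...,:2]-o)@e;Y=(P[...,:2]-o)@n;Z=P[...,2];ok=z["d"]>0
        out=[]
        for lo,hi in [(-.105,-.09),(-.09,-.075),(-.075,-.06)]:
            m=ok&(X>lo)&(X<hi)&(Z>.078)&(Z<.087)&(abs(Y)<.06);y=Y[m];out.append((m.sum(),*np.round(1e3*np.percentile(y,[1,99]),1),round(1e3*(np.percentile(y,1)+np.percentile(y,99))/2,1)))
        for lo,hi in [(.07,.085),(.085,.1),(.1,.115)]:
            m=ok&(X>lo)&(X<hi)&(Z>.07)&(Z<.11)&(abs(Y)<.06);p=np.polyfit(Y[m],Z[m],2);out.append((m.sum(),round(-p[1]/2/p[0]*1e3,1)))
        print(cam,yaw,out)
        m=ok&(abs(Y)<.02)&(Z>.079)&(abs(X)<.15);x=X[m];h=x[x>0];print(" head x",np.percentile(h,[0,1,99]),"hous",np.percentile(x[x<0],[1,99]))
E
```

```text
t 1.3 pos [ 0.2313 -0.6075  0.2226] rot [180.     0.    20.85] q7 -3.3 F [ 1.1 -0.5  0.1] w 0.0872
delta [ 0.2849 -0.274  -0.0375] turn -64.15
top 6.5 [(np.int64(135), np.float64(-36.8), np.float64(29.8), np.float64(-3.5)), (np.int64(134), np.float64(-35.7), np.float64(29.3), np.float64(-3.2)), (np.int64(133), np.float64(-37.1), np.float64(30.7), np.float64(-3.2)), (np.int64(157), np.float64(0.6)), (np.int64(149), np.float64(1.7)), (np.int64(170), np.float64(2.3))]
 head x [0.06411256 0.06502004 0.12463287] hous [-0.10420075 -0.05092588]
top 7.5 [(np.int64(138), np.float64(-35.2), np.float64(31.5), np.float64(-1.9)), (np.int64(135), np.float64(-34.6), np.float64(30.7), np.float64(-1.9)), (np.int64(130), np.float64(-35.9), np.float64(31.9), np.float64(-2.0)), (np.int64(161), np.float64(-0.8)), (np.int64(145), np.float64(0.2)), (np.int64(172), np.float64(0.2))]
 head x [0.06438188 0.06490251 0.12473949] hous [-0.10423079 -0.05070383]
scene 6.5 [(np.int64(97), np.float64(-36.3), np.float64(29.1), np.float64(-3.6)), (np.int64(94), np.float64(-37.6), np.float64(29.5), np.float64(-4.0)), (np.int64(96), np.float64(-36.1), np.float64(29.9), np.float64(-3.1)), (np.int64(140), np.float64(-0.2)), (np.int64(127), np.float64(0.3)), (np.int64(89), np.float64(1.0))]
 head x [0.06374621 0.06501372 0.12833499] hous [-0.10397053 -0.0489294 ]
scene 7.5 [(np.int64(97), np.float64(-36.2), np.float64(30.8), np.float64(-2.7)), (np.int64(94), np.float64(-36.0), np.float64(30.9), np.float64(-2.5)), (np.int64(96), np.float64(-34.9), np.float64(28.9), np.float64(-3.0)), (np.int64(144), np.float64(-1.5)), (np.int64(122), np.float64(-1.4)), (np.int64(89), np.float64(-1.3))]
 head x [0.0639456  0.0651208  0.12832634] hous [-0.10417652 -0.04899014]
```

Emit:
{"api": "drive_tool", "payload": {"moves": "0.034 -0.035 -0.01 -8 1; 0.07 -0.069 -0.02 -16 1; 0.105 -0.103 -0.03 -24 1; 0.14 -0.137 -0.037 -32 1; 0.177 -0.172 -0.037 -40 1; 0.213 -0.206 -0.037 -48 1; 0.249 -0.24 -0.037 -56 1; 0.285 -0.274 -0.037 -64 1", "grip_force": 15}}

```text
time_s: 2.1
tool_pos: [0.4007, -0.248, 0.2599]
tool_rot: [180.0, 0.1, 85.2]
force: [1.6, 0.7, -0.1]
grip_width: 0.0869
```

```bash
python3 g.py .529 .179 .13 131
```

```text
t 2.1 pos [ 0.4007 -0.248   0.2599] rot [1.7995e+02 6.0000e-02 8.5170e+01] q7 25.3 F [ 1.6  0.7 -0.1] w 0.0869
delta [0.4365 0.0918 0.1295] turn -45.83
```

Emit:
{"api": "drive_tool", "payload": {"moves": "0.046 0.009 0 -6 1; 0.092 0.019 0 -12 1; 0.138 0.029 0 -18 1; 0.184 0.039 0 -24 1; 0.23 0.048 0.01 -30 1; 0.276 0.058 0.02 -36 1; 0.322 0.068 0.03 -42 1; 0.368 0.078 0.04 -46 1"}}

```text
time_s: 2.9
tool_pos: [0.5113, 0.1111, 0.2197]
tool_rot: [180.0, 0.1, 131.0]
force: [0.8, -0.6, 0.3]
grip_width: 0.087
```

```bash
python3 g.py .529 .179 .13 131; python3 g.py .529 .179 .026 131
```

```text
t 2.9 pos [0.5113 0.1111 0.2197] rot [1.7996e+02 1.0000e-01 1.3102e+02] q7 22.1 F [ 0.8 -0.6  0.3] w 0.087
delta [0.0397 0.0578 0.0897] turn 0.02
t 2.9 pos [0.5113 0.1111 0.2197] rot [1.7996e+02 1.0000e-01 1.3102e+02] q7 22.1 F [ 0.8 -0.6  0.3] w 0.087
delta [0.0399 0.0578 0.1937] turn 0.02
```

Emit:
{"api": "drive_tool", "payload": {"moves": "0.02 0.029 0.02 0 1; 0.04 0.058 0.04 0 1; 0.04 0.058 0.08 0 1; 0.04 0.058 0.12 0 1; 0.04 0.058 0.15 0 1; 0.04 0.058 0.175 0 1; 0.04 0.058 0.188 0 1; 0.04 0.058 0.192 0 1"}}

```text
time_s: 3.7
tool_pos: [0.5279, 0.1773, 0.0264]
tool_rot: [-179.9, -0.1, 130.8]
force: [0.9, -0.1, 0.3]
grip_width: 0.0872
```

```bash
python3 g.py .529 .179 .026 131; cat > snap.py <<'E'
import sys
from h import *
n,cam,x,y,z,s=sys.argv[1],sys.argv[2],*map(float,sys.argv[3:7])
im,d=read_camera(cam);np.savez(f"pics/{n}.npz",im=im,d=d);u=proj(cam,[x,y,z]);r=int(s)
u0,v0=max(0,int(u[0])-r),max(0,int(u[1])-int(r*.75));c=im[v0:v0+int(1.5*r),u0:u0+2*r,::-1];f=780/c.shape[1]
f=min(f,590/c.shape[0]);print("offset",u0,v0,"scale",f)
cv2.imwrite(f"pics/{n}.png",cv2.resize(c,None,fx=f,fy=f,interpolation=cv2.INTER_CUBIC))
E
python3 snap.py s1 scene .525 .18 .06 70
```

```text
t 3.7 pos [0.5279 0.1773 0.0264] rot [-1.7990e+02 -6.0000e-02  1.3084e+02] q7 3.8 F [ 0.9 -0.1  0.3] w 0.0872
delta [0.0005 0.0019 0.0004] turn -0.16
offset 341 187 scale 5.571428571428571
```

View pics/s1.png

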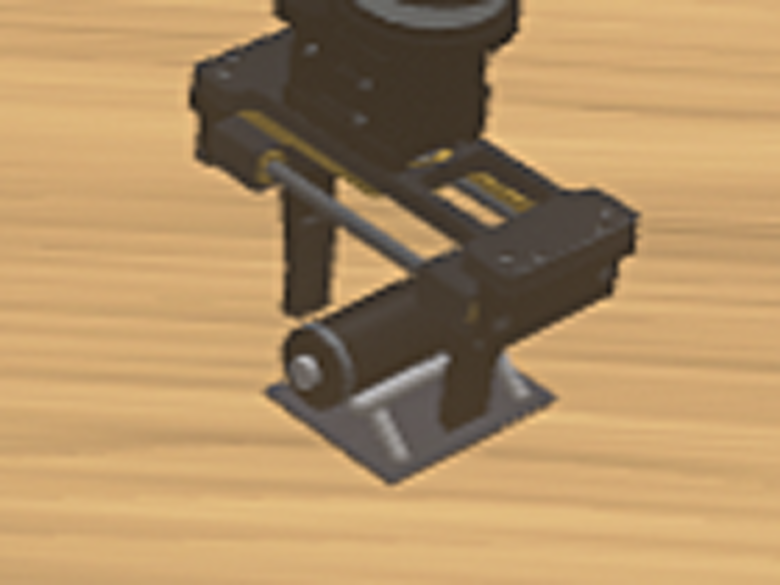

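Emit:
{"api": "drive_tool", "payload": {"moves": "0 0.001 0 0 -1; 0 0.001 0 0 -1; 0 0.001 0 0 -1; 0 0.001 0 0 -1; 0 0.001 0 0 -1; 0 0.001 0 0 -1; 0 0.001 0 0 -1; 0 0.001 0 0 -1", "grip_force": 15}}

```text
time_s: 4.55
tool_pos: [0.53, 0.1788, 0.0278]
tool_rot: [179.9, 0.0, 130.9]
force: [1.8, 1.6, -0.0]
grip_width: 0.0357
```

```bash
python3 g.py .528 .178 .20 131; python3 g.py .59 -.14 .2 -172
```

```text
t 4.55 pos [0.53   0.1788 0.0278] rot [1.7990e+02 2.0000e-02 1.3085e+02] q7 3.8 F [ 1.8  1.6 -0. ] w 0.0357
delta [ 0.0007 -0.0018 -0.1722] turn -0.15
t 4.55 pos [0.53   0.1788 0.0278] rot [1.7990e+02 2.0000e-02 1.3085e+02] q7 3.8 F [ 1.8  1.6 -0. ] w 0.0357
delta [-0.2804 -0.1629 -0.1724] turn -57.15
```

Emit:
{"api": "drive_tool", "payload": {"moves": "0 0 -0.015 0 -1; 0 0 -0.035 0 -1; 0 0 -0.06 0 -1; 0 0 -0.09 0 -1; 0 0 -0.12 0 -1; 0 0 -0.15 0 -1; 0 0 -0.165 0 -1; 0 0 -0.165 0 -1"}}

```text
time_s: 5.35
tool_pos: [0.5303, 0.1788, 0.1947]
tool_rot: [179.8, 0.1, 130.8]
force: [0.2, -0.0, -4.0]
grip_width: 0.0353
```

```bash
python3 g.py .595 -.145 .2 -172;python3 snap.py s2 scene .525 .18 .2 70
```

```text
t 5.35 pos [0.5303 0.1788 0.1947] rot [1.7983e+02 1.3000e-01 1.3084e+02] q7 11.0 F [ 0.2 -0.  -4. ] w 0.0353
delta [-0.2873 -0.1628 -0.0051] turn -57.16
offset 347 135 scale 5.571428571428571
```

View pics/s2.png

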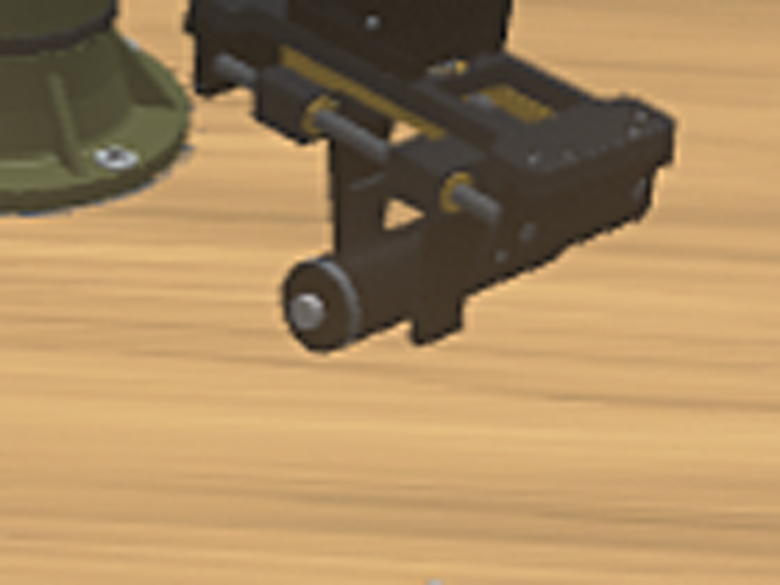

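```bash
python3 g.py .612 -.145 .18 -172; cat > tilt.py <<'E'
import sys
from h import *
# battery end positions in the vertical plane through tool axis along tool x (nub is toward tool -x)
o=get_obs();M=R.from_euler("xyz",o["tool_rot"],degrees=True).as_matrix();g=o["tool_pos"]-.019*M[:,2]
e=-M[:,0];n=M[:,1]
def hit(cam,uv):
    s,T=ray(cam,uv);d=T[:3,:3]@np.array([s[0],-s[1],-1]);p0=T[:3,3];p=p0+d*((g-p0)@n)/(d@n);return np.round([(p-g)@e,p[2]-g[2]],4),np.round(p,3)
if len(sys.argv)>2: print(hit("scene",[float(sys.argv[1]),float(sys.argv[2])]))
else:
    for cam in ["scene","top"]:
        read_camera(cam)
        for nme in ["battery_nub","battery_flat"]:
            for r in pinpoint(cam,nme)[:2]: print(cam,nme,round(r["conf"],2),np.round(r["uv"]),hit(cam,r["uv"]))
E
python3 tilt.py 402.1 190.8; python3 tilt.py
```

```text
t 5.4 pos [0.5293 0.1782 0.1928] rot [1.7999e+02 5.0000e-02 1.3084e+02] q7 11.0 F [-0.3  0.1 -3.7] w 0.0355
delta [-0.2986 -0.1488  0.013 ] turn -57.16
(array([ 0.0448, -0.0032]), array([0.559, 0.144, 0.209]))
scene battery_nub 0.87 [399. 187.] (array([0.0561, 0.0099]), array([0.566, 0.136, 0.222]))
scene battery_nub 0.65 [441. 176.] (array([-0.0731, -0.0041]), array([0.481, 0.234, 0.208]))
scene battery_flat 0.69 [443. 177.] (array([-0.0806, -0.01  ]), array([0.477, 0.239, 0.202]))
top battery_nub 0.65 [369. 273.] (array([-0.3911,  5.5545]), array([0.27 , 0.477, 5.766]))
top battery_nub 0.59 [251. 250.] (array([ 0.053 , -0.0139]), array([0.564, 0.138, 0.198]))
top battery_flat 0.7 [364. 255.] (array([-2.406 , 20.9822]), array([-1.059,  2.009, 21.194]))
```

Emit:
{"api": "drive_tool", "payload": {"moves": "-0.037 -0.019 0 -7.1 -1; -0.075 -0.037 0 -14.3 -1; -0.112 -0.056 0 -21.4 -1; -0.15 -0.075 0 -28.6 -1; -0.187 -0.093 0 -35.7 -1; -0.224 -0.112 0.005 -42.9 -1; -0.262 -0.13 0.01 -50 -1; -0.299 -0.149 0.013 -57.1 -1"}}

```text
time_s: 6.5
tool_pos: [0.612, -0.147, 0.1783]
tool_rot: [180.0, -0.1, -171.8]
force: [1.0, 0.4, -3.3]
grip_width: 0.0356
```

```bash
python3 g.py .612 -.145 .098 -172; python3 snap.py s3 scene .6 -.15 .13 70;cp pics/s3.png pics/s3v.png; python3 tilt.py
```

```text
t 6.5 pos [ 0.612  -0.147   0.1783] rot [ 1.7996e+02 -7.0000e-02 -1.7177e+02] q7 96.3 F [ 1.   0.4 -3.3] w 0.0356
delta [-0.0004  0.0019  0.0803] turn 0.23
offset 194 172 scale 5.571428571428571
scene battery_nub 0.63 [257. 214.] (array([0.0509, 0.0016]), array([ 0.663, -0.151,  0.198]))
scene battery_nub 0.63 [262. 199.] (array([-0.1548, -0.0871]), array([ 0.459, -0.18 ,  0.109]))
scene battery_flat 0.72 [261. 185.] (array([-0.1459, -0.044 ]), array([ 0.468, -0.179,  0.152]))
scene battery_flat 0.41 [322. 344.] (array([2.1125, 1.7533]), array([2.707, 0.143, 1.949]))
top battery_flat 0.63 [376. 266.] (array([-0.0732, -0.0858]), array([ 0.54 , -0.169,  0.11 ]))
```

View pics/s3.png

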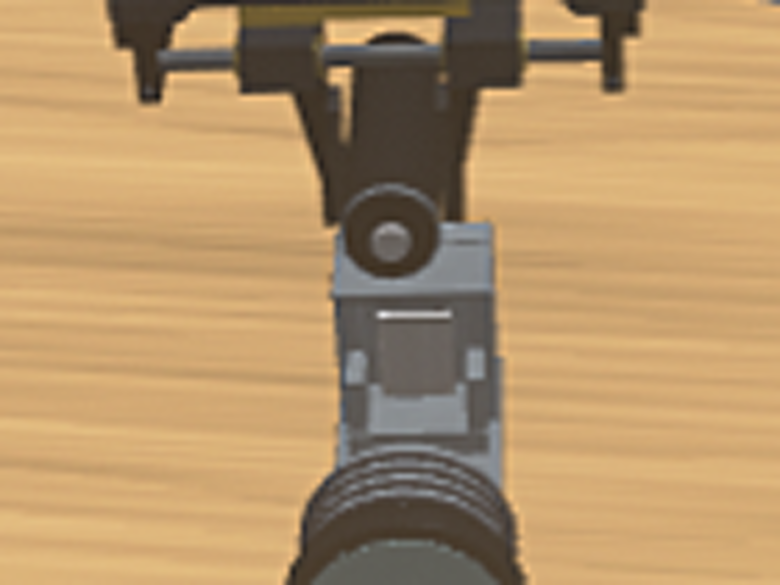

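```bash
python3 - <<'E'
from h import *
o=np.array([.5763,-.1499]);a=np.radians(8);e=np.array([np.cos(a),np.sin(a)]);n=np.array([-e[1],e[0]])
def L(c,h):
    p=at_height("scene",[194+c[0]/5.5714,172+c[1]/5.5714],h);return np.round(1e3*np.r_[(p[:2]-o)@e,(p[:2]-o)@n,p[2]],1)
print("plate top mid",L((413.5,314),.064)," ends",L((376,314),.064),L((451,314),.064))
print("nub",L((391,240),.1973))
print("ledge inner corners",L((369,430),.02),L((468,430),.02))
print("housing front top L/R",L((331,295),.082),L((494,295),.082),L((494,225),.082))
print("head rim L R",L((303,545),.048),L((517,545),.048))
E
```

```text
plate top mid [-59.  -0.  64.]  ends [-59.7 -16.   64. ] [-58.3  15.9  64. ]
nub [ 88.9   1.3 197.3]
ledge inner corners [-36.3 -20.7  20. ] [-34.4  21.7  20. ]
housing front top L/R [-48.3 -33.5  82. ] [-45.2  34.8  82. ] [-99.6  34.8  82. ]
head rim L R [ 77.2 -41.3  48. ] [81.  42.8 48. ]
```

Emit:
{"api": "drive_tool", "payload": {"moves": "0 0 0.03 0 -1; 0 0 0.06 0 -1; 0 0 0.08 0 -1; 0 0 0.088 0 -1; 0 0 0.092 0 -1; 0 0 0.096 0 -1; 0 0 0.1 0 -1; 0 0 0.103 0 -1"}}

```text
time_s: 7.65
tool_pos: [0.6127, -0.1453, 0.0773]
tool_rot: [-180.0, 0.1, -172.1]
force: [-1.8, 0.2, -0.3]
grip_width: 0.0357
```

```bash
python3 g.py .612 -.145 .098 -172; python3 snap.py s4 scene .6 -.15 .09 60
```

```text
t 7.65 pos [ 0.6127 -0.1453  0.0773] rot [-1.7996e+02  7.0000e-02 -1.7205e+02] q7 92.8 F [-1.8  0.2 -0.3] w 0.0357
delta [ 0.0007  0.0004 -0.0207] turn -0.05
offset 205 194 scale 6.5
```

View pics/s4.png

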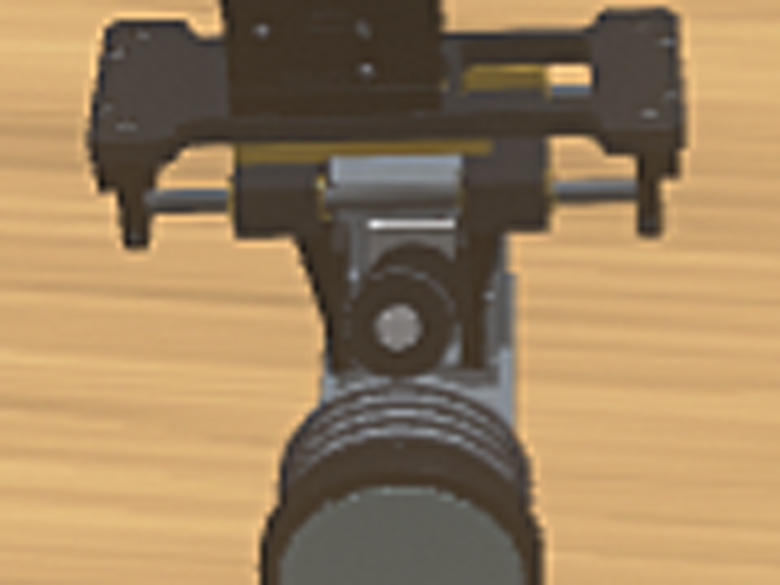

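```bash
cat > tl.py <<'E'
import sys
from h import *
from scipy.optimize import brentq
o=get_obs();M=R.from_euler("xyz",o["tool_rot"],degrees=True).as_matrix();g=o["tool_pos"]-.019*M[:,2];e=-M[:,0];n=M[:,1]
uv=[float(x) for x in sys.argv[1:3]]
s,T=ray("scene",uv);d=T[:3,:3]@np.array([s[0],-s[1],-1]);p0=T[:3,3]
lo=np.array([.5763,-.1499]);a=np.radians(8);E=np.array([np.cos(a),np.sin(a)]);N=np.array([-E[1],E[0]])
print("grip lamp",np.round(1e3*np.r_[(g[:2]-lo)@E,(g[:2]-lo)@N,g[2]],1))
for th in range(0,60,5):
    t=np.radians(th);h=g[2]+.05*np.sin(t);p=p0+d*(h-p0[2])/d[2];print(th,"err_e mm",round(1e3*((p-g)@e-.05*np.cos(t)),1),"lamp lat",round(1e3*((p[:2]-lo)@N),1))
E
python3 tl.py 266.2 244.5
```

```text
grip lamp [36.5 -0.4 95.6]
0 err_e mm -36.5 lamp lat -0.6
5 err_e mm -30.3 lamp lat -0.2
10 err_e mm -23.7 lamp lat 0.1
15 err_e mm -16.9 lamp lat 0.5
20 err_e mm -9.8 lamp lat 0.8
25 err_e mm -2.5 lamp lat 1.2
30 err_e mm 4.8 lamp lat 1.5
35 err_e mm 12.3 lamp lat 1.8
40 err_e mm 19.7 lamp lat 2.1
45 err_e mm 27.2 lamp lat 2.4
50 err_e mm 34.5 lamp lat 2.6
55 err_e mm 41.6 lamp lat 2.8
```

Emit:
{"api": "drive_tool", "payload": {"moves": "0 0 0.001 0 -1; 0 0 0.002 0 -1; 0 0 0.003 0 -1; 0 0 0.004 0 -1; 0 0 0.004 0 -1; 0 0 0.004 0 -1; 0 0 0.004 0 -1; 0 0 0.004 0 -1"}}

```text
time_s: 8.5
tool_pos: [0.6121, -0.1454, 0.0725]
tool_rot: [-180.0, -0.0, -172.1]
force: [-1.0, 0.1, -1.3]
grip_width: 0.0358
```

```bash
python3 g.py .612 -.145 .098 -172; python3 - <<'E'
from h import *
im,d=read_camera("scene");np.savez("pics/s5.npz",im=im,d=d)
for r in pinpoint("scene","battery_nub")[:2]: print(r)
# nub: bright blob near prior pixel
c=im[235:258,255:280].mean(2);m=(c>130).astype(np.uint8);k,l,st,ce=cv2.connectedComponentsWithStats(m)
for i in range(1,k):print(st[i],ce[i]+[255,235])
E
```

```text
t 8.5 pos [ 0.6121 -0.1454  0.0725] rot [-1.7999e+02 -1.0000e-02 -1.7206e+02] q7 92.7 F [-1.   0.1 -1.3] w 0.0358
delta [ 0.0001  0.0004 -0.0256] turn -0.06
{'uv': [265.4, 239.1], 'conf': 0.82}
{'uv': [269.6, 246.3], 'conf': 0.15}
[4 1 1 1 1] [259. 236.]
[ 8  4  6  6 26] [265.84615385 241.61538462]
[ 5 14  1  1  1] [260. 249.]
[ 7 17 10  1 10] [266.5 252. ]
[ 0 18  3  2  4] [255.75 253.75]
[ 4 18  2  1  2] [259.5 253. ]
[18 18  2  1  2] [273.5 253. ]
[21 19  4  2  5] [277.8 254.2]
[ 6 20  3  1  3] [262. 255.]
[15 20  2  1  2] [270.5 255. ]
[20 21  1  1  1] [275. 256.]
[ 9 22  5  1  5] [266. 257.]
[15 22  1  1  1] [270. 257.]
```

```bash
python3 tl.py 265.85 241.6 | sed -n '1p;5,10p'
```

```text
grip lamp [36.1 -0.6 91.5]
15 err_e mm -33.0 lamp lat -0.9
20 err_e mm -25.8 lamp lat -0.5
25 err_e mm -18.5 lamp lat -0.2
30 err_e mm -11.1 lamp lat 0.2
35 err_e mm -3.6 lamp lat 0.5
40 err_e mm 3.9 lamp lat 0.8
```

Emit:
{"api": "drive_tool", "payload": {"moves": "0 0 -0.003 0 -1; 0 0 -0.006 0 -1; 0.002 0 -0.006 0 -1; 0.005 0 -0.004 0 -1; 0.008 0 -0.002 0 -1; 0.011 0 0 0 -1; 0.014 0 0.002 0 -1; 0.015 0 0.003 0 -1", "grip_force": 25}}

```text
time_s: 9.4
tool_pos: [0.5966, -0.1476, 0.0691]
tool_rot: [-180.0, -0.0, -172.1]
force: [0.3, -0.2, -3.0]
grip_width: 0.0355
```

```bash
python3 g.py .612 -.145 .098 -172; python3 tl.py 266 240|head -1; python3 snap.py s6 scene .6 -.15 .09 60; python3 - <<'E'
from h import *
print(pinpoint("scene","battery_nub")[:1])
E
```

```text
t 9.4 pos [ 0.5966 -0.1476  0.0691] rot [-1.8000e+02 -5.0000e-02 -1.7207e+02] q7 93.4 F [ 0.3 -0.2 -3. ] w 0.0355
delta [-0.0156  0.0004 -0.0289] turn -0.07
grip lamp [20.5 -0.5 88.1]
offset 205 194 scale 6.5
[{'uv': [322.6, 344.4], 'conf': 0.56}]
```

View pics/s6.png

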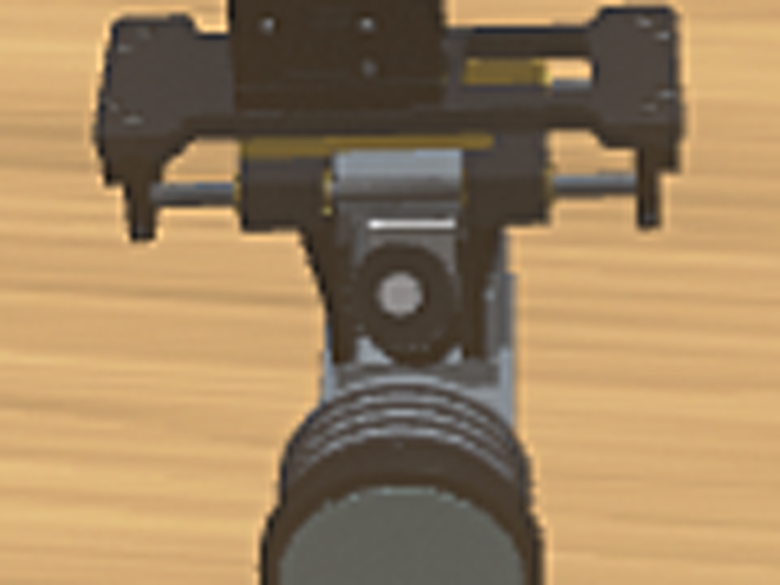

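Emit:
{"api": "drive_tool", "payload": {"moves": "0.002 0 0.001 0 -1; 0.004 0 0.001 0 -1; 0.006 0 0.002 0 -1; 0.008 0 0.002 0 -1; 0.01 0 0.002 0 -1; 0.012 0 0.003 0 -1; 0.014 0 0.003 0 -1; 0.014 0 0.003 0 -1", "grip_force": 25}}

```text
time_s: 10.3
tool_pos: [0.5848, -0.1491, 0.0674]
tool_rot: [-180.0, 0.2, -172.0]
force: [5.1, 0.2, -0.4]
grip_width: 0.0356
```

```bash
python3 tl.py 266.5 239.4; python3 - <<'E'
from h import *
im,d=read_camera("scene");np.savez("pics/s7.npz",im=im,d=d)
c=im[225:252,255:280].mean(2);m=(c>130).astype(np.uint8);k,l,st,ce=cv2.connectedComponentsWithStats(m)
for i in range(1,k):
    if st[i][4]>8: print(st[i],ce[i]+[255,225])
print(get_obs()["force"])
E
```

```text
grip lamp [ 8.4 -0.4 86.4]
0 err_e mm -40.6 lamp lat -1.2
5 err_e mm -34.2 lamp lat -0.8
10 err_e mm -27.6 lamp lat -0.4
15 err_e mm -20.6 lamp lat -0.1
20 err_e mm -13.4 lamp lat 0.3
25 err_e mm -6.0 lamp lat 0.6
30 err_e mm 1.5 lamp lat 0.9
35 err_e mm 9.0 lamp lat 1.2
40 err_e mm 16.6 lamp lat 1.5
45 err_e mm 24.1 lamp lat 1.8
50 err_e mm 31.5 lamp lat 2.0
55 err_e mm 38.7 lamp lat 2.3
[ 7  2 13  1 13] [268. 227.]
[ 9  9  6  5 25] [266.4  235.96]
[ 5 18 18  7 44] [266.79545455 247.56818182]
[ 5.30465696  0.56467999 -0.94049955]
```

```bash
python3 tl.py 266.4 236; python3 snap.py s7 scene .57 -.15 .08 40;python3 g.py .612 -.145 .098 -172
```

```text
grip lamp [ 8.4 -0.4 86.4]
0 err_e mm -54.0 lamp lat -1.7
5 err_e mm -47.6 lamp lat -1.3
10 err_e mm -40.8 lamp lat -1.0
15 err_e mm -33.8 lamp lat -0.6
20 err_e mm -26.5 lamp lat -0.3
25 err_e mm -19.1 lamp lat 0.1
30 err_e mm -11.5 lamp lat 0.4
35 err_e mm -3.9 lamp lat 0.7
40 err_e mm 3.7 lamp lat 1.0
45 err_e mm 11.3 lamp lat 1.3
50 err_e mm 18.7 lamp lat 1.5
55 err_e mm 26.0 lamp lat 1.7
offset 227 205 scale 9.75
t 10.4 pos [ 0.5848 -0.1491  0.0674] rot [-1.7997e+02  1.7000e-01 -1.7204e+02] q7 94.0 F [ 5.2  0.6 -0.7] w 0.0353
delta [-0.0276  0.0003 -0.0305] turn -0.04
```

View pics/s7.png

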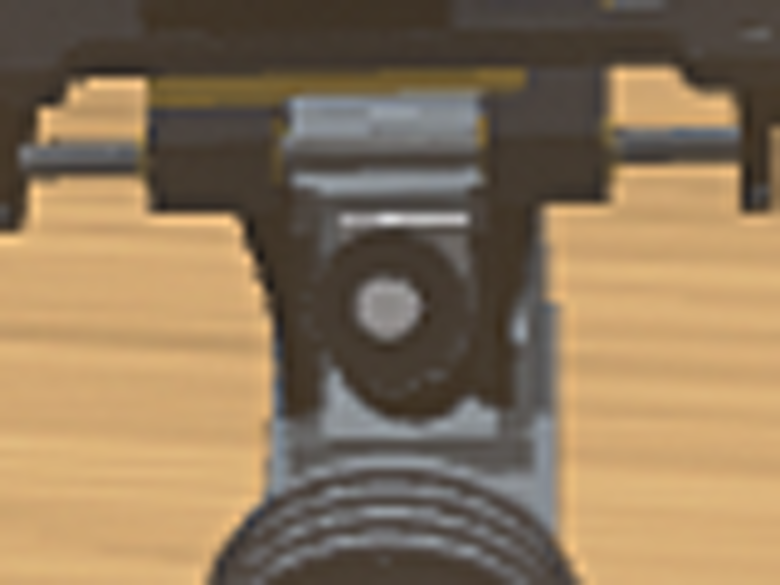

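Emit:
{"api": "drive_tool", "payload": {"moves": "0.002 0 0 0 -1; 0.004 0 0 0 -1; 0.005 0 0 0 -1; 0.006 0 0 0 -1; 0.007 0 0 0 -1; 0.008 0 0 0 -1; 0.009 0 0 0 -1; 0.009 0 0 0 -1", "grip_force": 30}}

```text
time_s: 11.2
tool_pos: [0.5781, -0.15, 0.0683]
tool_rot: [-179.9, 0.4, -172.0]
force: [9.3, 2.1, -0.1]
grip_width: 0.0349
```

```bash
cat > nub.py <<'E'
from h import *
import subprocess
im,d=read_camera("scene");np.savez("pics/last.npz",im=im,d=d)
c=im[222:262,255:280].mean(2);m=(c>130).astype(np.uint8);k,l,st,ce=cv2.connectedComponentsWithStats(m)
for i in range(1,k):
    if st[i][4]>8: print(st[i],np.round(ce[i]+[255,222],1))
# white plate edge row: brightness profile of columns 262..274
print("profile",[(r,int(im[r,262:274].mean())) for r in range(222,236)])
print("F",np.round(get_obs()["force"],1))
E
python3 nub.py; python3 g.py .612 -.145 .098 -172; python3 tl.py 266.4 235|head -1;  python3 - <<'E'
import numpy as np
for n in ["s3","s6","s7"]:
    im=np.load(f"pics/{n}.npz")["im"];print(n,[(r,int(im[r,262:274].mean())) for r in range(222,236)])
E
```

```text
[ 5  0 15  3 36] [266.2 222.8]
[ 9  9  6  6 27] [266.4 233.7]
[ 5 19 18  9 70] [267.5 246.8]
[ 0 26  3  7  9] [255.3 251.7]
[ 7 30 10  1 10] [266.5 252. ]
profile [(222, 139), (223, 140), (224, 123), (225, 79), (226, 100), (227, 66), (228, 62), (229, 58), (230, 58), (231, 86), (232, 94), (233, 100), (234, 101), (235, 100)]
F [ 9.3  1.6 -0.4]
t 11.25 pos [ 0.5782 -0.15    0.0684] rot [-179.94    0.45 -172.02] q7 94.6 F [ 9.3  1.6 -0.4] w 0.0353
delta [-0.0344  0.0002 -0.0294] turn -0.02
grip lamp [ 1.7 -0.3 87.4]
s3 [(222, 144), (223, 142), (224, 125), (225, 80), (226, 77), (227, 90), (228, 193), (229, 83), (230, 97), (231, 99), (232, 99), (233, 99), (234, 99), (235, 99)]
s6 [(222, 92), (223, 78), (224, 63), (225, 83), (226, 77), (227, 88), (228, 193), (229, 82), (230, 97), (231, 88), (232, 66), (233, 62), (234, 59), (235, 57)]
s7 [(222, 96), (223, 148), (224, 125), (225, 75), (226, 82), (227, 185), (228, 84), (229, 70), (230, 63), (231, 60), (232, 57), (233, 66), (234, 94), (235, 102)]
```

Emit:
{"api": "drive_tool", "payload": {"moves": "0.002 0 0 0 -1; 0.002 0 0.002 0 -1; 0.001 0 0.004 0 -1; 0 0 0.006 0 -1; -0.001 0 0.0075 0 -1; -0.002 0 0.009 0 -1; -0.003 0 0.011 0 -1; -0.0035 0 0.0125 0 -1", "grip_force": 30}}

```text
time_s: 12.05
tool_pos: [0.5846, -0.1493, 0.0584]
tool_rot: [-179.8, 0.8, -172.0]
force: [10.7, 2.2, 9.4]
grip_width: 0.0352
```

```bash
python3 nub.py; python3 g.py .612 -.145 .098 -172; python3 tl.py 266.4 235|head -1
```

```text
[11  4  9  1  9] [270. 226.]
[ 9 19  5  5 13] [266.1 242.8]
[ 0 26  3  7  9] [255.3 251.7]
[ 7 30 10  1 10] [266.5 252. ]
profile [(222, 114), (223, 92), (224, 62), (225, 71), (226, 144), (227, 99), (228, 95), (229, 96), (230, 98), (231, 99), (232, 83), (233, 67), (234, 65), (235, 68)]
F [10.6  2.2  8.6]
t 12.1 pos [ 0.5847 -0.1493  0.0583] rot [-179.85    0.77 -171.99] q7 93.8 F [10.6  2.2  8.6] w 0.0352
delta [-0.0282  0.0004 -0.0393] turn 0.01
grip lamp [ 8.2 -0.5 77.3]
```

```bash
python3 tl.py 266.2 242.8|sed -n '4,11p';python3 - <<'E'
import sys
sys.path.insert(0,'.')
from h import *
lo=np.array([.5763,-.1499]);a=np.radians(8);E=np.array([np.cos(a),np.sin(a)])
for c in (0,4,8,10,12,14): print(c,np.round(proj("scene",[*(lo+(-.057-c/1e3)*E),.064]),2))
for t in (10,15,20,25,30): print(t)
E
```

```text
10 err_e mm -27.1 lamp lat -1.5
15 err_e mm -20.1 lamp lat -1.2
20 err_e mm -13.0 lamp lat -0.8
25 err_e mm -5.6 lamp lat -0.5
30 err_e mm 1.8 lamp lat -0.2
35 err_e mm 9.4 lamp lat 0.1
40 err_e mm 16.9 lamp lat 0.4
45 err_e mm 24.4 lamp lat 0.7
0 [268.21 228.84]
4 [268.25 227.89]
8 [268.28 226.95]
10 [268.3  226.48]
12 [268.32 226.01]
14 [268.34 225.54]
10
15
20
25
30
```

```bash
python3 - <<'E'
import numpy as np,cv2
im=np.load("pics/last.npz")["im"];c=im[215:265,240:300,::-1];cv2.imwrite("pics/s8.png",cv2.resize(c,None,fx=10,fy=10,interpolation=cv2.INTER_CUBIC))
E
```

```text
(no output)
```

View pics/s8.png

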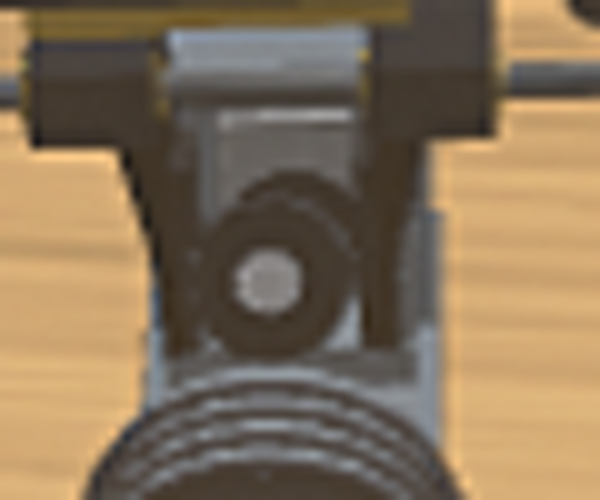

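Emit:
{"api": "drive_tool", "payload": {"moves": "0.002 0 0.0015 0 -1; 0.002 0 0.004 0 -1; 0.002 0 0.0065 0 -1; 0.002 0 0.009 0 -1; 0.002 0 0.0115 0 -1; 0.002 0 0.014 0 -1; 0.002 0 0.0165 0 -1; 0.002 0 0.018 0 -1", "grip_force": 30}}

```text
time_s: 12.9
tool_pos: [0.5812, -0.1498, 0.0389]
tool_rot: [-179.9, 0.6, -172.0]
force: [10.0, 0.7, 0.3]
grip_width: 0.0353
```

```bash
python3 nub.py; python3 g.py .612 -.145 .098 -172; python3 tl.py 266.4 248|head -1
```

```text
[ 0 26  3  7  9] [255.3 251.7]
[ 7 30 10  1 10] [266.5 252. ]
profile [(222, 79), (223, 85), (224, 107), (225, 81), (226, 103), (227, 96), (228, 95), (229, 112), (230, 88), (231, 65), (232, 59), (233, 60), (234, 58), (235, 57)]
F [ 9.1  1.2 -1. ]
t 12.95 pos [ 0.5805 -0.1499  0.0383] rot [-179.91    0.51 -172.  ] q7 93.2 F [ 9.1  1.2 -1. ] w 0.0351
delta [-0.0324  0.0004 -0.0594] turn -0.0
grip lamp [ 4.  -0.6 57.3]
```

```bash
python3 - <<'E'
import numpy as np,cv2
im=np.load("pics/last.npz")["im"];c=im[210:285,230:310,::-1];cv2.imwrite("pics/s9.png",cv2.resize(c,None,fx=8,fy=8,interpolation=cv2.INTER_CUBIC))
E
```

```text
(no output)
```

View pics/s9.png

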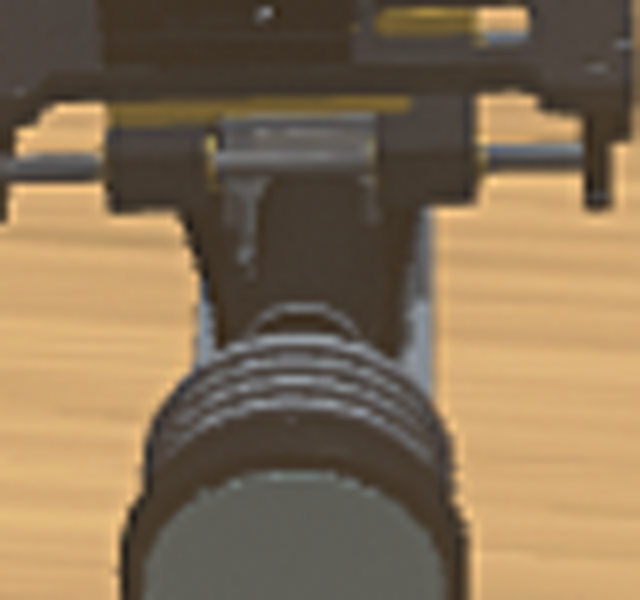

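```bash
python3 - <<'E'
from h import *
lo=np.array([.5763,-.1499]);a=np.radians(8);E=np.array([np.cos(a),np.sin(a)]);N=np.array([-E[1],E[0]])
for h in (.05,.055,.06,.065,.07,.075,.08,.085):
    p=at_height("scene",[267.5,248.1],h);q=(p[:2]-lo);
    print(h,np.round([1e3*q@E,1e3*q@N],1))
for L in (70,76,80):
  for th in (0,5,10,15,20,25):
    t=np.radians(th);s=125-L;print(L,th,"shoulder top",np.round([4+s*np.cos(t)-18*np.sin(t),57.3+s*np.sin(t)+18*np.cos(t)],1),"flat bot",round(57.3-L*np.sin(t)-18*np.cos(t),1),"c",round(-57-(4-L*np.cos(t)-18*np.sin(t)),1),"nub low x",round(4+(130-L)*np.cos(t)+7*np.sin(t),1))
E
```

```text
0.05 [ 1.1 -1.1]
0.055 [ 7.9 -0.7]
0.06 [14.8 -0.3]
0.065 [21.6  0.1]
0.07 [28.5  0.5]
0.075 [35.3  0.9]
0.08 [42.1  1.3]
0.085 [49.   1.7]
70 0 shoulder top [59.  75.3] flat bot 39.3 c 9.0 nub low x 64.0
70 5 shoulder top [57.2 80. ] flat bot 33.3 c 10.3 nub low x 64.4
70 10 shoulder top [55.  84.6] flat bot 27.4 c 11.1 nub low x 64.3
70 15 shoulder top [52.5 88.9] flat bot 21.8 c 11.3 nub low x 63.8
70 20 shoulder top [49.5 93. ] flat bot 16.4 c 10.9 nub low x 62.8
70 25 shoulder top [46.2 96.9] flat bot 11.4 c 10.0 nub low x 61.3
76 0 shoulder top [53.  75.3] flat bot 39.3 c 15.0 nub low x 58.0
76 5 shoulder top [51.2 79.5] flat bot 32.7 c 16.3 nub low x 58.4
76 10 shoulder top [49.1 83.5] flat bot 26.4 c 17.0 nub low x 58.4
76 15 shoulder top [46.7 87.4] flat bot 20.2 c 17.1 nub low x 58.0
76 20 shoulder top [43.9 91. ] flat bot 14.4 c 16.6 nub low x 57.1
76 25 shoulder top [40.8 94.3] flat bot 8.9 c 15.5 nub low x 55.9
80 0 shoulder top [49.  75.3] flat bot 39.3 c 19.0 nub low x 54.0
80 5 shoulder top [47.3 79.2] flat bot 32.4 c 20.3 nub low x 54.4
80 10 shoulder top [45.2 82.8] flat bot 25.7 c 20.9 nub low x 54.5
80 15 shoulder top [42.8 86.3] flat bot 19.2 c 20.9 nub low x 54.1
80 20 shoulder top [40.1 89.6] flat bot 13.0 c 20.3 nub low x 53.4
80 25 shoulder top [37.2 92.6] flat bot 7.2 c 19.1 nub low x 52.3
```

Emit:
{"api": "drive_tool", "payload": {"moves": "0.002 0 0 0 -1; 0.003 0 0.001 0 -1; 0.003 0 0.003 0 -1; 0.003 0 0.005 0 -1; 0.003 0 0.007 0 -1; 0.0035 0 0.0095 0 -1; 0.004 0 0.012 0 -1; 0.004 0 0.014 0 -1", "grip_force": 40}}

```text
time_s: 13.75
tool_pos: [0.5782, -0.1502, 0.0251]
tool_rot: [-179.9, 0.7, -172.0]
force: [12.9, 1.1, 2.0]
grip_width: 0.0354
```

```bash
python3 g.py .612 -.145 .098 -172; python3 tl.py 266.4 248|head -1
```

```text
t 13.75 pos [ 0.5782 -0.1502  0.0251] rot [-179.89    0.7  -171.99] q7 92.8 F [12.9  1.1  2. ] w 0.0354
delta [-0.0351  0.0003 -0.0725] turn 0.01
grip lamp [ 1.6 -0.5 44.1]
```

Emit:
{"api": "drive_tool", "payload": {"moves": "0 0 0.001 0 -1; 0 0 0.003 0 -1; 0 0 0.005 0 -1; 0 0 0.0065 0 -1; 0 0 0.0075 0 -1; 0 0 0.0075 0 -1; 0 0 0.0075 0 -1; 0 0 0.0075 0 -1"}}

```text
time_s: 14.55
tool_pos: [0.5783, -0.1502, 0.0225]
tool_rot: [-179.7, 0.6, -172.0]
force: [-1.0, 2.9, 33.8]
grip_width: 0.0352
```

```bash
python3 g.py .612 -.145 .098 -172; python3 tl.py 266.4 248|head -1
```

```text
t 14.55 pos [ 0.5783 -0.1502  0.0225] rot [-179.73    0.59 -171.99] q7 92.5 F [-1.   2.9 33.8] w 0.0352
delta [-0.0349  0.0001 -0.0752] turn 0.01
grip lamp [ 1.8 -0.5 41.5]
```

Emit:
{"api": "drive_tool", "payload": {"moves": "0 0 -0.002 0 -1; 0 0 -0.003 0 -1; 0 0 -0.004 0 -1; -0.001 0 -0.004 0 -1; -0.002 0 -0.004 0 -1; -0.003 0 -0.004 0 -1; -0.004 0 -0.004 0 -1; -0.004 0 -0.004 0 -1", "grip_force": 15}}

```text
time_s: 15.35
tool_pos: [0.5794, -0.1502, 0.0223]
tool_rot: [-179.9, 0.3, -172.0]
force: [2.2, 0.6, 14.1]
grip_width: 0.0353
```

```bash
python3 g.py .612 -.145 .098 -172; python3 tl.py 266.4 248|head -1; python3 snap.py s10 scene .58 -.15 .06 45
```

```text
t 15.35 pos [ 0.5794 -0.1502  0.0223] rot [-179.86    0.33 -172.03] q7 92.4 F [ 2.2  0.6 14.1] w 0.0353
delta [-0.0334  0.0004 -0.0755] turn -0.03
grip lamp [ 2.9 -0.6 41.3]
offset 222 212 scale 8.666666666666666
```

View pics/s10.png

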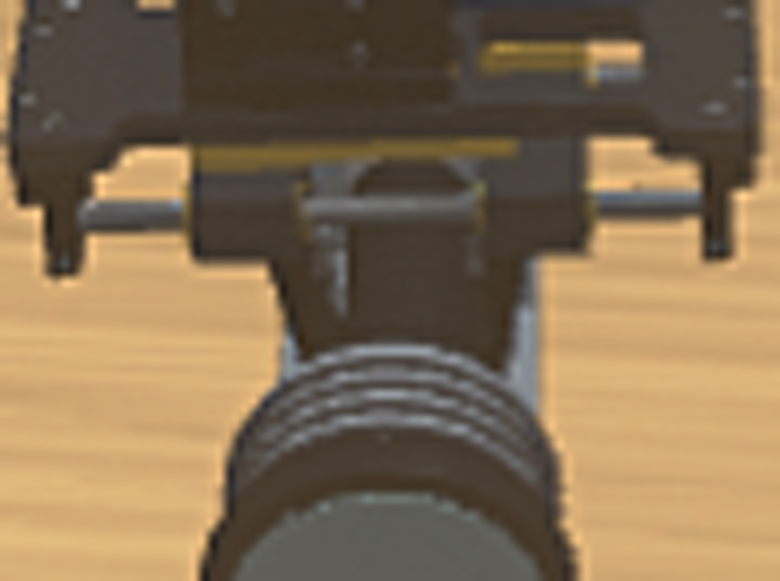

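```bash
python3 - <<'E'
from h import *
lo=np.array([.5763,-.1499]);a=np.radians(8);E=np.array([np.cos(a),np.sin(a)])
P=lambda x,z:np.round((proj("scene",[*(lo+x/1e3*E),z/1e3])-[222,212])*8.6667)
print("lip low",P(-49,76),"lip top",P(-49,82),"plate top c8",P(-65,64),"c13",P(-70,64),"flat top home",P(-65,56),"flat top at c0",P(-57,56),P(-40,56),"head top",P(65,89))
for x in (-65,-57,-50,-45,-40,-35): print(x,[ (z,*P(x,z)) for z in (40,45,50,56,60,70)])
E
```

```text
lip low [398. 126.] lip top [397. 108.] plate top c8 [401. 130.] c13 [402. 119.] flat top home [403. 154.] flat top at c0 [402. 170.] [401. 206.] head top [385. 338.]
-65 [(40, np.float64(405.0), np.float64(201.0)), (45, np.float64(404.0), np.float64(186.0)), (50, np.float64(404.0), np.float64(171.0)), (56, np.float64(403.0), np.float64(154.0)), (60, np.float64(402.0), np.float64(142.0)), (70, np.float64(400.0), np.float64(111.0))]
-57 [(40, np.float64(405.0), np.float64(218.0)), (45, np.float64(404.0), np.float64(203.0)), (50, np.float64(403.0), np.float64(188.0)), (56, np.float64(402.0), np.float64(170.0)), (60, np.float64(401.0), np.float64(158.0)), (70, np.float64(399.0), np.float64(128.0))]
-50 [(40, np.float64(404.0), np.float64(232.0)), (45, np.float64(403.0), np.float64(217.0)), (50, np.float64(402.0), np.float64(203.0)), (56, np.float64(401.0), np.float64(185.0)), (60, np.float64(401.0), np.float64(173.0)), (70, np.float64(399.0), np.float64(142.0))]
-45 [(40, np.float64(404.0), np.float64(243.0)), (45, np.float64(403.0), np.float64(228.0)), (50, np.float64(402.0), np.float64(213.0)), (56, np.float64(401.0), np.float64(195.0)), (60, np.float64(400.0), np.float64(183.0)), (70, np.float64(398.0), np.float64(153.0))]
-40 [(40, np.float64(403.0), np.float64(253.0)), (45, np.float64(403.0), np.float64(239.0)), (50, np.float64(402.0), np.float64(224.0)), (56, np.float64(401.0), np.float64(206.0)), (60, np.float64(400.0), np.float64(193.0)), (70, np.float64(398.0), np.float64(163.0))]
-35 [(40, np.float64(403.0), np.float64(264.0)), (45, np.float64(402.0), np.float64(249.0)), (50, np.float64(401.0), np.float64(234.0)), (56, np.float64(400.0), np.float64(216.0)), (60, np.float64(399.0), np.float64(204.0)), (70, np.float64(398.0), np.float64(174.0))]
```

Emit:
{"api": "drive_tool", "payload": {"moves": "0 0 -0.002 0 -1; 0 0 -0.003 0 0; 0 0 -0.003 0 1; 0 0 -0.003 0 1; 0 0 -0.003 0 1; 0 0 -0.003 0 1; 0 0 -0.003 0 1; 0 0 -0.003 0 1"}}

```text
time_s: 16.2
tool_pos: [0.5759, -0.1504, 0.0214]
tool_rot: [-180.0, -0.0, -172.1]
force: [0.4, -0.5, -0.2]
grip_width: 0.0826
```

Emit:
{"api": "drive_tool", "payload": {"moves": "0 0 -0.01 0 1; 0 0 -0.03 0 1; 0 0 -0.06 0 1; 0 0 -0.1 0 1; 0 0 -0.14 0 1; 0 0 -0.18 0 1; 0 0 -0.2 0 1; 0 0 -0.2 0 1"}}

```text
time_s: 17.0
tool_pos: [0.5782, -0.1502, 0.2261]
tool_rot: [-179.8, 0.4, -172.0]
force: [0.3, -0.2, -0.1]
grip_width: 0.0871
```

```bash
python3 g.py .612 -.145 .098 -172; python3 - <<'E'
from h import *
lo=np.array([.5763,-.1499]);a=np.radians(8);E=np.array([np.cos(a),np.sin(a)]);N=np.array([-E[1],E[0]])
tiles=[]
for cam,box in [("scene",(205,290,225,315)),("top",None)]:
    im,d=read_camera(cam);
    if box is None:
        u=proj(cam,[.58,-.15,.05]).astype(int);box=(u[1]-45,u[1]+40,u[0]-45,u[0]+45)
    c=im[box[0]:box[1],box[2]:box[3],::-1];tiles.append(cv2.resize(c,(400,378),interpolation=cv2.INTER_CUBIC))
    P=cloud(cam,d);Q=P[d>0];X=(Q[:,:2]-lo)@E*1e3;Y=(Q[:,:2]-lo)@N*1e3;Z=Q[:,2]*1e3
    for x0 in range(-60,60,15):
        m=(X>x0)&(X<x0+15)&(abs(Y)<16)
        if m.sum()>5:
            z=np.percentile(Z[m],90);k=m&(Z>z-8);print(cam,x0,m.sum(),round(z,1),"ymid",round(np.mean(Y[k]),1))
    for n in ["battery","battery_flat","battery_nub"]:
        for r in pinpoint(cam,n)[:1]:
            p=at_height(cam,r["uv"],.038)[:2]-lo;print(cam,n,round(r["conf"],2),np.round([p@E*1e3,p@N*1e3],1))
cv2.imwrite("pics/s11.png",np.hstack(tiles))
E
```

```text
t 17.0 pos [ 0.5782 -0.1502  0.2261] rot [-179.8     0.36 -172.04] q7 99.5 F [ 0.3 -0.2 -0.1] w 0.0871
delta [-0.0334  0.0009  0.1283] turn -0.04
scene -60 139 82.8 ymid 0.1
scene -45 87 55.1 ymid 0.3
scene -30 97 56.2 ymid 1.7
scene -15 103 55.2 ymid 1.4
scene 0 104 373.6 ymid -8.9
scene 15 627 557.1 ymid -1.1
scene 30 2039 583.5 ymid 0.1
scene 45 46 594.0 ymid 9.3
scene battery 0.58 [-13.   13.2]
scene battery_flat 0.52 [-54.4   2.4]
scene battery_nub 0.74 [-75.6  -2.9]
top -60 229 643.0 ymid 2.4
top -45 241 639.6 ymid 0.4
top -30 214 635.8 ymid 2.4
top -15 196 630.5 ymid 0.0
top 0 224 630.4 ymid 0.2
top 15 201 626.6 ymid 0.7
top 30 129 616.6 ymid 2.2
top battery 0.67 [60.9  0.5]
top battery_flat 0.54 [-59.3  -5. ]
top battery_nub 0.84 [58.2  2.5]
```

View pics/s11.png

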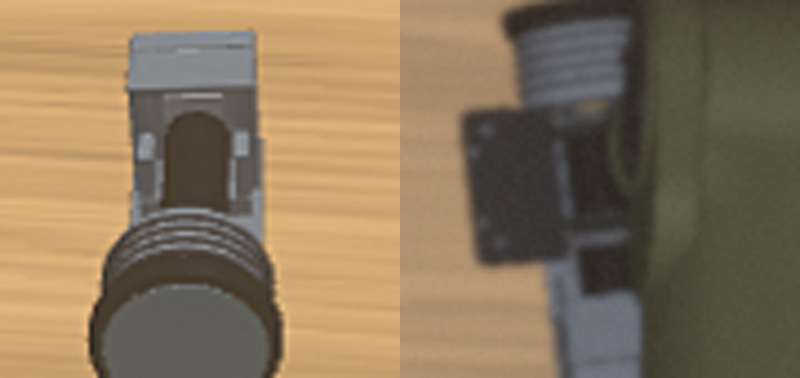

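Emit:
{"api": "drive_tool", "payload": {"moves": "0 0.04 0 0 1; 0 0.08 0 0 1; 0 0.12 0 0 1; 0 0.16 0 0 1; 0 0.2 0 0 1; 0 0.24 0 0 1; 0 0.24 0 0 1; 0 0.24 0 0 1"}}

```text
time_s: 18.2
tool_pos: [0.5424, 0.0885, 0.2213]
tool_rot: [-180.0, -0.0, -171.9]
force: [0.7, -1.1, -0.5]
grip_width: 0.0869
```

```bash
python3 - <<'E'
from h import *
lo=np.array([.5763,-.1499]);a=np.radians(8);E=np.array([np.cos(a),np.sin(a)]);N=np.array([-E[1],E[0]])
im,d=read_camera("top");u=proj("top",[.58,-.15,.05]).astype(int)
cv2.imwrite("pics/s12.png",cv2.resize(im[u[1]-45:u[1]+40,u[0]-45:u[0]+45,::-1],None,fx=6,fy=6,interpolation=cv2.INTER_CUBIC))
P=cloud("top",d);X=(P[...,:2]-lo)@E*1e3;Y=(P[...,:2]-lo)@N*1e3;Z=P[...,2]*1e3;dark=(im.mean(2)<75)&(d>0)&(abs(Y)<30)
for x0 in range(-60,66,9):
    m=(X>x0)&(X<x0+9)&dark&(Z<75)
    if m.sum()>5: print(x0,m.sum(),"ztop",round(np.percentile(Z[m],90),1),"y",np.round(np.percentile(Y[m],[3,50,97]),1))
for n in ["can_left","can_right","test_plate"]:
    r=pinpoint("top",n)[:1]; print(n,[np.round(at_height("top",q["uv"],0),3) for q in r])
E
```

```text
-51 28 ztop 57.3 y [-15.1   1.   17.4]
-42 43 ztop 57.6 y [-15.3   3.7  17.7]
-33 48 ztop 56.5 y [-13.9   2.8  18. ]
-24 40 ztop 58.2 y [-12.6   2.3  16.5]
-15 43 ztop 59.0 y [-13.4   3.4  17.7]
-6 45 ztop 57.2 y [-11.9   2.1  17.9]
3 40 ztop 57.3 y [-12.6   4.   16.6]
12 45 ztop 55.7 y [-14.2   2.2  17.6]
21 41 ztop 59.2 y [-12.5   2.2  16.8]
30 43 ztop 59.1 y [-13.4   5.3  18. ]
39 46 ztop 58.3 y [-15.2   1.7  17.2]
48 26 ztop 57.4 y [-15.2   4.   16.8]
can_left [array([0.615, 0.433, 0.   ])]
can_right [array([ 0.506, -0.443,  0.   ])]
test_plate [array([ 0.81 , -0.005,  0.   ])]
```

```bash
python3 -c "
from cell import *
print(sign_off())"
```

```text
the job is handed in; nothing more can be done
None
```

The battery is in the lamp and let go, and I handed the job in at about 18 s of the 58 s allowed. The sign-off gives no verdict.

**What I did:**
- I gripped the battery about 15 mm off centre, towards the nub.
- I lowered its nub end onto the lamp head to tilt it in the pads to about 35–40°.
- I slid the flat end under the lip and pushed the plate back. The side force was about 9–13 N, which means roughly 10–15 mm.
- I then tipped the nub down behind the head, let go and backed away.

**Last checks:**
- **Height and level:** the top camera's depth shows the battery's top level along its visible length, at 56–59 mm from end to end. The scene camera gives 55–56 mm, and the target is 56 mm.
- **Across:** it sits about 2 mm off the bay's axis, where 6 mm is allowed.
- **Flat end and plate:** the flat end is under the lip. The plate's edge in the picture fits it being held back about 8–10 mm, which is only a coarse reading.
- **Bystanders:** the two cans and the test plate read within about 7 mm of their first positions, which is close to the measuring noise.

**What disagreed or stayed unsure:**
- **Slip in the pads:** the battery seems to have slid several millimetres in the pads while pressing.
- **Unreliable network readings:** the networks' readings of the battery and its ends in the bay were inconsistent, so I relied on depth and force.
- **Nub not seen:** it is hidden by the lamp head, so its contact there was not seen.
- **Last picture not seen:** my final close-up went over the picture limit, so I only have its depth numbers.

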